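# Level the counter balance by moving one check weight into the other pan's pocket

### The arm

A 6-joint arm with a two-finger parallel gripper is mounted at the origin on a cart in front of the work surface, level with it; the furniture and walls round the work are solid. World frame = base frame: x ahead of the robot, y to its left, z up, the work surface at z = 0. Lengths are in mm, angles in rad, forces in N, time in s.
With the tool pointing down it reaches from about 250 to 800 mm from the base axis. Payload 8.5 kg.
Tool frame: the origin (TCP) lies on the centre line of the jaws, within the pads' length; the fingertips stand ahead of it and the grasp point (between the pads) lies 3 mm ahead of it (env.nose_length is the z of the fingertips in the tool frame, in mm); z points along the fingers, y is the direction in which the jaws open and shut (so a half turn about z gives the same grasp; the last joint's range is limited). The gripper opens to 85 mm and grips with 20 to 120 N. Pads are 22 mm wide; open, the fingers measure 114 mm over their backs; the gripper's body (76 mm by 85 mm) begins 54 mm behind the grasp point. The pads swing forward as they close: fully open they stand 13 mm farther back than shut.
Start: joints at [1.211, 0.238, -0.013, 1.319, 0, 1.571], TCP at [184.829, 491.344, 253.276] pointing down, gripper open.
Joint ranges: [-2.66, 2.66], [-1.03, 1.9], [-1.14, 1.46], [-1.82, 2.27], [-1.45, 1.34], [-3.14, 3.14]. Speed limits (rad/s): [2.22, 2.22, 2.79, 3.14, 3.14, 3.14].

### API

Orientations are given as a rotation vector (axis times angle).
In Python, from cell import env gives the robot as it stands.
- The arm moves only by the tool carry_out, never from a script. Its argument "series" is a list of rows, each a list of 3 entries, a list of its own where there are three numbers: the shift along the tool's x, y, z in mm, then the turn about the tool's z in rad, then the gripper's target within -1 to 1 (fully open at 1, half-way at 0, shut at -1). In form: [[[x, y, z], roll, gripper], ...]. A call has 1 to 8 rows; each row shifts and turns the commanded pose from where the row before left it, along the tool's axes as they then stand; what a row does not reach is not made up. A row lasts 1/12 s, in which the tool goes at most 41.7 mm and 7.16 degrees, less where a joint would pass 70% of its speed; a pose out of reach is approached as far as the arm can. A call is refused whole if a number of a shift passes 41.7 or a number of a turn 0.125, either way. A call with a gripper value outside its range is refused whole. The fingers move at their own pace and stop on an object; the grip force is fixed at half the most. Time passes only in rows, so rows that do not move let the fingers close. It gives the time, the measured TCP pose, the force and the opening at its end, in the units of the state.
- env.sense(): the state, without advancing time (a new reading comes with each control period).
- env.grab_frame(name): name is "scene" or "top" or "wrist"; returns the picture (384x512x3 uint8, red, green, blue); there is no depth.
- env.camera_info(name): a dict with "K" (3x3 intrinsics, pixels), "view" (4x4, takes a point from world to camera coordinates). Camera axes: x right, y down, z forward; pixel columns grow to the right and rows downward; lengths in mm; the calibration is good to about 2 mm. The wrist camera is an equidistant fisheye: a pixel r from the principal point sees the ray r / f radians off the axis. A picture is of the moment at which its call begins: read the wrist's pose just before it. camera_info takes no time and is no camera call; for the wrist camera it gives the pose at the moment of the call.
- env.sign_off(): hands the job in, once; it reports no verdict.
The state is a dict: "time": time; "joints": joint angles; "qvel": joint speeds; "effort": joint torques, N m; "tcp_pos": TCP position; "orientation": TCP orientation; "force": force on the tool from outside, world axes, zero at the start; "moment": the same for the moment, N m; "grip_width": finger opening in mm.
Only numpy, scipy, OpenCV 4.12 (cv2) and the standard library are available. Lean on these libraries where they do the work, as an engineer would, in place of code of your own. Each camera call takes 0.05 s, during which the arm holds its last target.

### The job

The balance is out of level: take the check weight that stands on the lower, heavier pan and seat it in the hole of the other pan's brass block, pressed fully home, so that both pans come level. The block is clamped somewhere along its short slot and a spring ball grips the weight, so feel for the hole and press gently: the balance's bearings are delicate and must never get a hard push (stay below 25 N). Leave everything else where it is, and let go.

Things in the scene. Friction and masses are not known exactly. Their poses are not given: they have to be found in the camera images.
- balance: Grey counter balance fixed to the bench, 130 (x) x 250 (y) mm, 46 high; a column 50 x 44 mm between the pans rises to 110 and bears a dial with a red pointer. Origin: underside centre; x from front (dial) to back, y to the left pan. Steel pans from x = -101 to +89 mm, 108 wide, centred at y = +85 (left) and -85 (right), floor 75 above the origin when level, rim 8 above the floor.
- pan_left (a joint): Height of the left pan from level, m: 0 level, +0.006 fully up, -0.006 fully down (stops, reached at about 0.4 N of imbalance). The pans stay horizontal and are coupled: the right pan is at the opposite value. Pushed, a raised pan sinks softly to its stop and is then rigid.
- pocket_left (a point): Front mark of the slot on the left pan's floor (x = -72, y = +85 mm in the balance frame); moves with the pan; axes as the balance. A brass block, 52 (x) x 36 x 12 mm high, has in its middle an upright round hole, 24.5 mm bore, 1 mm chamfer, down to the pan floor. Its hole lies anywhere from 3 to 25 mm behind the mark (+x; not measured), 0 mm aside; it is clamped fast.
- pocket_right (a point): The same on the right pan (y = -85 mm); its block is clamped independently. In each hole's outer wall, 4 mm above the pan floor, a spring ball stands out 3.3 mm: a weight enters freely only some 4 mm, then needs a push of about 4 to 8 N to reach the floor, the pan being at its lower stop, and it is held there by the ball when let go.
- weight_left: Pale metal check weight with a knob, 22 mm diameter, 37 mm high, 100 g, standing upright at the start on the left pan behind the pocket. Origin: centre of its underside, z up.
- weight_right: Identical check weight, standing at the start on the right pan.
- ring: Steel ring gauge 48 mm diameter, 14 mm high, 220 g, lying at the back of one of the pans (the heavy one). Origin: underside centre. To be left alone.
- shim: Olive setting block 18 x 34 x 9 mm, 20 g, lying at the back of the other pan. Origin: underside centre. To be left alone.
- bottle: White bottle with red spout cap, 46 mm diameter, 130 mm high, standing on the bench behind the balance. Bystander.
- tape: Roll of grey tape, 65 mm diameter, 24 mm high, on the bench to the right of the balance. Bystander.
- screwdriver: Small screwdriver with amber handle, 153 mm long, lying in front of the balance. Bystander. (Unlisted: a fixed crate of wire spools, 215 mm high, stands left of the balance beyond y = +0.12 m in the world; lift over it.)
Not all that is in view belongs to the job. Leave any blue look-alike of the weight_right alone. Leave any green look-alike of the weight_left alone.

How it is judged:
By the outcome, as a careful person would: the job done as asked, in the order asked, and still so for the second after the job is handed in, with the robot touching nothing.
It also fails if it takes over 72 s, if anything falls off the work surface, if the arm or the gripper's body presses on something with over 40 N, if the wrist force passes 120 N, or if a joint passes its speed limit or range.

## Working session

There is one attempt and no reset: what is moved stays moved. The work goes in short steps, Python scripts to look and compute and a tool call to move; the robot and the scene stay as the last step left them, time stands still between calls to the robot, and variables do not carry over. Pictures are saved under pics/ and viewed, and the job is handed in when it is done.

Besides the shell and the picture viewer there is one more tool, called by a JSON object that holds its "fn" and its "kwargs". carry_out: Moves the arm, as the interface text tells. Its arguments: {"type":"object","properties":{"series":{"type":"array"}},"required":["series"]}

```bash
mkdir -p pics; ls
python3 - <<'E'
from cell import env
import cv2
s=env.sense();print(s, env.nose_length)
for n in ["scene","top","wrist"]:
    c=env.camera_info(n)
    cv2.imwrite(f"pics/{n}0.png",env.grab_frame(n)[:,:,::-1]);print(n,c)
E
```

```text
pics
{'time': 0.0, 'joints': array([ 1.21103777e+00,  2.38764315e-01, -1.42442179e-02,  1.31923731e+00,
        3.51405329e-05,  1.57079909e+00]), 'qvel': array([-0.00027381,  0.00047527, -0.0018269 ,  0.00070512, -0.00020879,
        0.00083621]), 'effort': array([-1.11932153e-03, -5.38772178e+01,  3.46436799e+01,  1.86308997e-02,
       -1.31090778e-05,  2.41751536e-06]), 'tcp_pos': array([184.67654139, 491.02329995, 252.69017099]), 'orientation': array([-5.62016454e-01, -3.09061327e+00,  2.23007340e-03]), 'force': array([ 0.16399629, -0.95168415,  0.47723989]), 'moment': array([-0.01290003, -0.01848982,  0.00482485]), 'grip_width': 85.26555081759211} 22.0
scene {'K': array([[483.58237879,   0.        , 259.44998289],
       [  0.        , 483.58237879, 192.631027  ],
       [  0.        ,   0.        ,   1.        ]]), 'view': array([[-8.63443350e-01, -5.04408701e-01, -6.11913283e-03,
         3.92597645e+02],
       [-4.18685676e-01,  7.23363856e-01, -5.49041927e-01,
         4.14412721e+02],
       [ 2.81367885e-01, -4.71504607e-01, -8.35772409e-01,
         7.68884463e+02],
   
[... 415 characters left out ...]
00956e+02],
       [ 1.76892035e-01, -2.90528227e-02, -9.83801373e-01,
         8.55457244e+02],
       [ 0.00000000e+00,  0.00000000e+00,  0.00000000e+00,
         1.00000000e+00]])}
wrist {'K': array([[297.31863964,   0.        , 255.30637439],
       [  0.        , 297.31863964, 191.13070486],
       [  0.        ,   0.        ,   1.        ]]), 'view': array([[ 3.52227174e-01,  9.35912251e-01, -2.06805105e-03,
        -5.24968178e+02],
       [ 9.02896288e-01, -3.39218330e-01,  2.64025034e-01,
        -3.45230817e+01],
       [ 2.46402743e-01, -9.48640272e-02, -9.64513610e-01,
         3.78580926e+02],
       [ 0.00000000e+00,  0.00000000e+00,  0.00000000e+00,
         1.00000000e+00]])}
```

View pics/scene0.png

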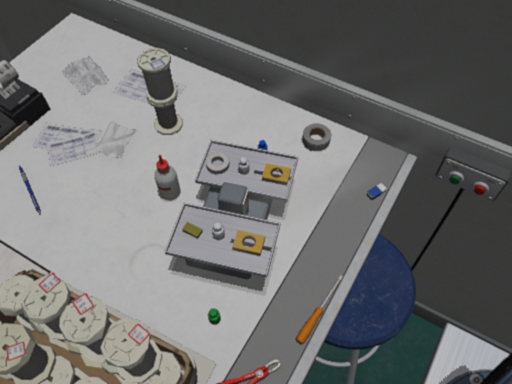

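View pics/top0.png

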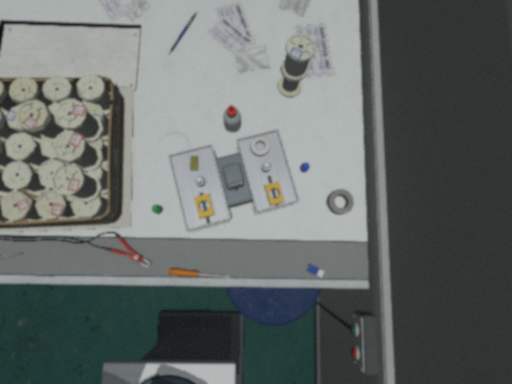

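View pics/wrist0.png

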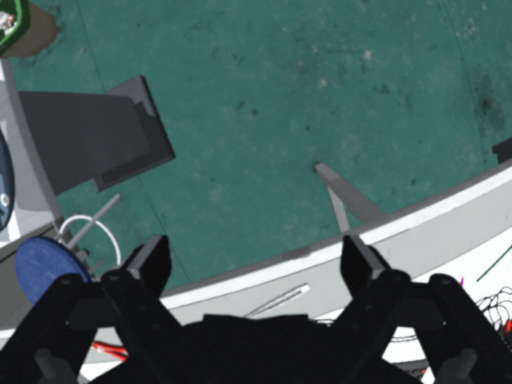

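Top view: the ring lies on the right pan, so that pan should be the heavy one. Zooming in to measure.

```bash
cat > h.py <<'E'
import numpy as np, cv2
def ray(c,u,v,fish=False):
    K=c["K"];V=c["view"];R=V[:3,:3];t=V[:3,3]
    x=(u-K[0,2])/K[0,0];y=(v-K[1,2])/K[1,1]
    if fish:
        r=np.hypot(x,y);d=np.array([x/r*np.sin(r),y/r*np.sin(r),np.cos(r)]) if r>1e-9 else np.array([0,0,1.])
    else: d=np.array([x,y,1.])
    return -R.T@t,R.T@d
def atz(c,u,v,z,fish=False):
    o,d=ray(c,u,v,fish);return o+d*(z-o[2])/d[2]
def proj(c,p,fish=False):
    q=c["view"][:3,:3]@np.asarray(p,float)+c["view"][:3,3];K=c["K"]
    if fish:
        th=np.arctan2(np.hypot(q[0],q[1]),q[2]);n=np.hypot(q[0],q[1])+1e-12
        x,y=th*q[0]/n,th*q[1]/n
    else: x,y=q[0]/q[2],q[1]/q[2]
    return np.array([K[0,0]*x+K[0,2],K[1,1]*y+K[1,2]])
E
python3 - <<'E'
import cv2
a=cv2.imread("pics/top0.png")[120:240,140:310];cv2.imwrite("pics/top0z.png",cv2.resize(a,None,fx=4.5,fy=4.5,interpolation=cv2.INTER_CUBIC))
a=cv2.imread("pics/scene0.png")[130:285,150:310];cv2.imwrite("pics/scene0z.png",cv2.resize(a,None,fx=3.8,fy=3.8,interpolation=cv2.INTER_CUBIC))
E
```

```text
(no output)
```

View pics/top0z.png

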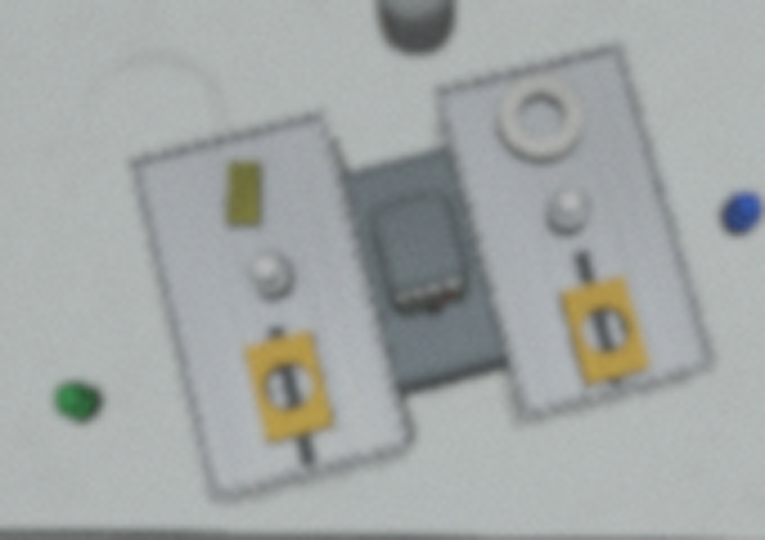

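View pics/scene0z.png

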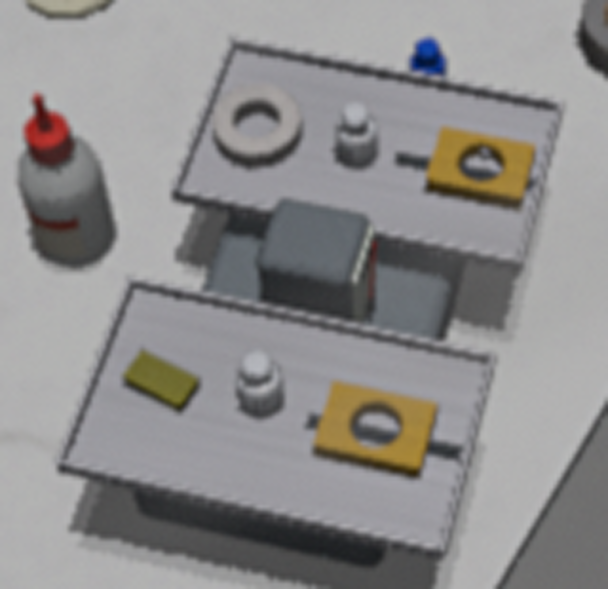

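```bash
cat > fit0.py <<'E'
from cell import env
from h import *
from scipy.optimize import least_squares
T=env.camera_info("top");S=env.camera_info("scene")
t=lambda u,v:np.array([(u+.5)/4.5-.5+140,(v+.5)/4.5-.5+120])
s=lambda u,v:np.array([(u+.5)/3.8-.5+150,(v+.5)/3.8-.5+130])
tp={'L':[(133,160),(320,115),(410,440),(215,500)],'R':[(440,90),(618,45),(713,365),(525,420)]}
sp={'L':[(60,467),(130,285),(493,357),(443,550)],'R':[(177,195),(235,42),(562,103),(520,262)]}
def W(p,q): 
    c,sn=np.cos(p[2]),np.sin(p[2]);return np.array([p[0]+c*q[0]-sn*q[1],p[1]+sn*q[0]+c*q[1],q[2]])
def corners(side,h):
    yc=85 if side=='L' else -85; z=83+(h if side=='L' else -h)
    return [(89,yc+54,z),(89,yc-54,z),(-101,yc-54,z),(-101,yc+54,z)]
def res(p):
    r=[]
    for k in 'LR':
        for i,q in enumerate(corners(k,p[3])):
            r+=list(proj(T,W(p,q))+p[4:6]-t(*tp[k][i]));r+=list(proj(S,W(p,q))+p[6:8]-s(*sp[k][i]))
    return np.array(r+list(p[4:]*0.5))
f=least_squares(res,[460,-130,0.2,0,0,0,0,0]);p=f.x;print(p,np.abs(f.fun).reshape(-1)[:32].round(1))
def loc(c,uv,z,off):
    w=atz(c,*(uv-off),z);d=w[:2]-p[:2];c_,s_=np.cos(p[2]),np.sin(p[2]);return w.round(1),(round(c_*d[0]+s_*d[1],1),round(-s_*d[0]+c_*d[1],1))
print("Lhole",loc(T,t(290,385),87+6,p[4:6]),loc(S,s(379,424),87+6,p[6:8]))
print("Rhole",loc(T,t(606,329),87-6,p[4:6]),loc(S,s(482,161),87-6,p[6:8]))
print("wR knob",loc(T,t(570,200),75-6+33,p[4:6]),loc(S,s(356,115),75-6+33,p[6:8]))
print("wL knob",loc(T,t(272,265),75+6+33,p[4:6]),loc(S,s(257,365),75+6+33,p[6:8]))
E
python3 fit0.py
```

```text
[ 6.00922621e+02 -1.46254362e+02  2.86326761e-01  5.31949435e+00
 -1.20540152e+00  1.44649961e+00  8.90978392e-01  2.10492640e+00] [1.2 0.1 1.  0.2 0.7 1.1 0.  1.5 0.6 1.7 1.1 0.1 0.9 0.5 0.8 1.2 1.3 0.4
 1.6 0.3 0.9 1.  1.  0.6 1.3 0.3 0.7 0.1 0.2 0.2 0.8 0.8]
Lhole (array([526.3, -80.3,  93. ]), (np.float64(-53.0), np.float64(84.4))) (array([524.9, -81.9,  93. ]), (np.float64(-54.7), np.float64(83.2)))
Rhole (array([ 561.8, -246.7,   81. ]), (np.float64(-65.9), np.float64(-85.3))) (array([ 562.1, -249.5,   81. ]), (np.float64(-66.4), np.float64(-88.1)))
wR knob (array([ 627.3, -225.2,  102. ]), (np.float64(3.0), np.float64(-83.2))) (array([ 627.2, -228.9,  102. ]), (np.float64(1.8), np.float64(-86.7)))
wL knob (array([585.8, -70.7, 114. ]), (np.float64(6.9), np.float64(76.7))) (array([585.1, -70.6, 114. ]), (np.float64(6.1), np.float64(77.0)))
```

{"fn": "carry_out", "kwargs": {"series": [[[-5,-4,-20],0,1],[[-20,-15,-15],0,1],[[-25,-19,-10],0,1],[[-25,-19,0],0,1],[[-25,-19,0],0,1],[[-25,-19,0],0,1],[[-25,-19,0],0,1],[[-25,-19,0],0,1]]}}

```text
time: 0.82
tcp_pos: [302.2, 303.8, 298.2]
orientation: [-0.562, -3.091, 0.0]
force: [0.9, 0.7, -0.6]
grip_width: 85.4
```

{"fn": "carry_out", "kwargs": {"series": [[[-27,-20.5,0],0,1],[[-27,-20.5,0],0,1],[[-27,-20.5,0],0,1],[[-27,-20.5,0],0,0],[[-27,-20.5,0],0,0],[[-27,-20.5,0],0,0],[[-27,-20.5,0],0,0],[[-27,-20.5,0],0,0]]}}

```text
time: 1.48
tcp_pos: [446.7, 74.0, 298.3]
orientation: [-0.562, -3.091, 0.0]
force: [0.9, 1.0, 0.8]
grip_width: 42.5
```

{"fn": "carry_out", "kwargs": {"series": [[[-27,-20.5,0],0,0],[[-27,-20.5,0],0,0],[[-27,-20.5,0],0,0],[[-27,-20.5,0],0,0],[[-27,-20.5,0],0,0],[[-27,-20.5,0],0,0],[[-10,-8,0],-0.04,0],[[0,0,0],-0.1,0]]}}

```text
time: 2.15
tcp_pos: [562.3, -110.3, 297.0]
orientation: [-0.347, -3.121, 0.001]
force: [-0.0, -0.5, -0.3]
grip_width: 42.8
```

{"fn": "carry_out", "kwargs": {"series": [[[0,0,0],-0.1,0],[[0,0,0],-0.1,0],[[0,0,0],-0.1,0],[[0,0,0],-0.1,0],[[0,0,0],-0.1,0],[[0,0,0],0,0],[[0,0,0],0,0]]}}

```text
time: 2.73
tcp_pos: [561.0, -107.4, 298.1]
orientation: [0.434, -3.111, -0.0]
force: [0.8, 0.1, -0.6]
grip_width: 42.9
```

Run:
```python
from cell import env
import cv2,pickle
c=env.camera_info("wrist");im=env.grab_frame("wrist")[:,:,::-1]
cv2.imwrite("pics/w1.png",im);pickle.dump(c,open("w1.pkl","wb"))
cv2.imwrite("pics/w1z.png",cv2.resize(im,None,fx=1.55,fy=1.55,interpolation=cv2.INTER_CUBIC))
print(c["view"].round(3), -c["view"][:3,:3].T@c["view"][:3,3])
```

```text
[[-2.73000e-01  9.62000e-01 -0.00000e+00  2.56360e+02]
 [ 9.28000e-01  2.64000e-01  2.63000e-01 -5.38681e+02]
 [ 2.53000e-01  7.10000e-02 -9.65000e-01  2.86802e+02]
 [ 0.00000e+00  0.00000e+00  0.00000e+00  1.00000e+00]] [ 497.35708605 -124.91605045  418.55155599]
```

View pics/w1z.png

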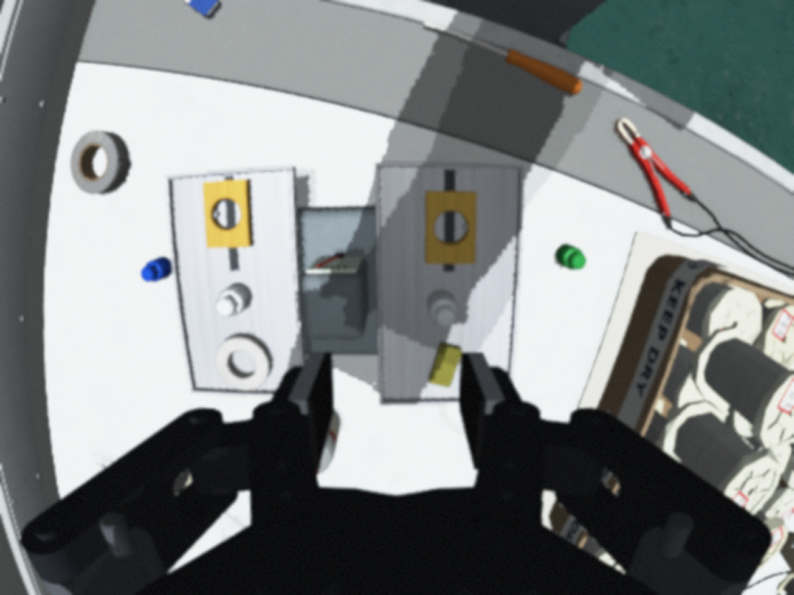

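```bash
cat > fit1.py <<'E'
import pickle
from h import *
from fit0 import W,corners,p as p0
from scipy.optimize import least_squares
c=pickle.load(open("w1.pkl","rb"))
z=lambda u,v:(np.array([u,v])+.5)/1.55-.5
obs={'L':[(510,398),(381,402),(377,163),(521,166)],'R':[(305,392),(195,390),(170,180),(295,168)]}
res=lambda p:np.concatenate([proj(c,W(p,q),True)-z(*o) for k in 'LR' for q,o in zip(corners(k,p[3]),obs[k])])
f=least_squares(res,p0[:4]);p=f.x;print(p,f.fun.round(1))
def loc(uv,zz):
    w=atz(c,*z(*uv),zz,True);d=w[:2]-p[:2];c_,s_=np.cos(p[2]),np.sin(p[2]);print(w.round(1),(c_*d[0]+s_*d[1]).round(1),(-s_*d[0]+c_*d[1]).round(1))
loc((451,227),93);loc((228,213),81);loc((235,296),69+33);loc((443,305),81+30);loc((243,362),83)
E
python3 fit1.py; python3 -c "
import cv2
a=cv2.imread('pics/w1.png')[100:260,100:340];cv2.imwrite('pics/w1c.png',cv2.resize(a,None,fx=3.3,fy=3.3,interpolation=cv2.INTER_CUBIC))"
```

```text
[ 6.00922621e+02 -1.46254362e+02  2.86326761e-01  5.31949435e+00
 -1.20540152e+00  1.44649961e+00  8.90978392e-01  2.10492640e+00] [1.2 0.1 1.  0.2 0.7 1.1 0.  1.5 0.6 1.7 1.1 0.1 0.9 0.5 0.8 1.2 1.3 0.4
 1.6 0.3 0.9 1.  1.  0.6 1.3 0.3 0.7 0.1 0.2 0.2 0.8 0.8]
Lhole (array([526.3, -80.3,  93. ]), (np.float64(-53.0), np.float64(84.4))) (array([524.9, -81.9,  93. ]), (np.float64(-54.7), np.float64(83.2)))
Rhole (array([ 561.8, -246.7,   81. ]), (np.float64(-65.9), np.float64(-85.3))) (array([ 562.1, -249.5,   81. ]), (np.float64(-66.4), np.float64(-88.1)))
wR knob (array([ 627.3, -225.2,  102. ]), (np.float64(3.0), np.float64(-83.2))) (array([ 627.2, -228.9,  102. ]), (np.float64(1.8), np.float64(-86.7)))
wL knob (array([585.8, -70.7, 114. ]), (np.float64(6.9), np.float64(76.7))) (array([585.1, -70.6, 114. ]), (np.float64(6.1), np.float64(77.0)))
[ 5.98381447e+02 -1.42610483e+02  2.88776694e-01  7.50740245e+00] [ 1.5  2.9 -0.3  2.6 -1.2 -1.1  2.9 -2.   1.9  3.3 -1.8  1.8 -2.8 -2.9
 -1.1 -2. ]
[522.8 -77.2  93. ] -53.9 84.3
[ 557.4 -241.5   81. ] -67.4 -83.1
[ 612.7 -216.5  102. ] -7.3 -74.9
[575.  -68.9 111. ] -1.4 77.3
[ 673.6 -205.9   83. ] 54.1 -82.1
```

View pics/w1c.png

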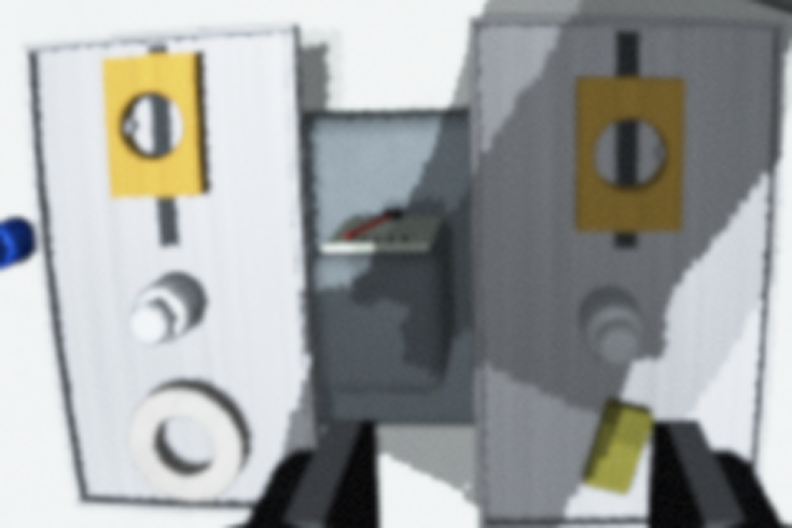

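Run:
```python
import pickle
from h import *
c=pickle.load(open("w1.pkl","rb"))
q=lambda u,v:(np.array([u,v])+.5)/3.3-.5+100
for uv,z in [((150,322),104),((178,298),69+12),((628,153),93),((620,340),81+35),((150,125),81)]:
    print(uv,atz(c,*q(*uv),z,True).round(1))
```

```text
(150, 322) [ 621.8 -222.2  104. ]
(178, 298) [ 618.6 -220.    81. ]
(628, 153) [522.7 -78.1  93. ]
(620, 340) [579.7 -65.8 116. ]
(150, 125) [ 558.3 -243.7   81. ]
```

{"fn": "carry_out", "kwargs": {"series": [[[-4,-20,10],0,0],[[-6,-26,20],0,0],[[-6,-26,22],0,0],[[-6,-26,22],0,0],[[-6,-26,22],0,0],[[0,-5,20],0,0],[[0,0,10],0,0],[[0,0,0],0,0]]}}

```text
time: 3.45
tcp_pos: [622.2, -223.4, 169.4]
orientation: [0.434, -3.107, -0.004]
force: [0.2, 1.1, 0.3]
grip_width: 42.5
```

```bash
cat > snap.py <<'E'
import sys,pickle,cv2
from cell import env
n=sys.argv[1];cam=sys.argv[2] if len(sys.argv)>2 else "wrist"
s=env.sense();c=env.camera_info(cam);im=env.grab_frame(cam)[:,:,::-1]
pickle.dump((c,s),open(n+".pkl","wb"));cv2.imwrite(f"pics/{n}.png",im)
cv2.imwrite(f"pics/{n}z.png",cv2.resize(im,None,fx=1.55,fy=1.55,interpolation=cv2.INTER_CUBIC))
print(s["time"],s["tcp_pos"].round(1),s["orientation"].round(4),s["grip_width"],s["force"].round(2))
E
python3 snap.py w2
```

```text
3.45 [ 622.2 -223.4  169.4] [ 0.4341 -3.1069 -0.0038] 42.48114858211771 [0.2  1.15 0.25]
```

View pics/w2z.png

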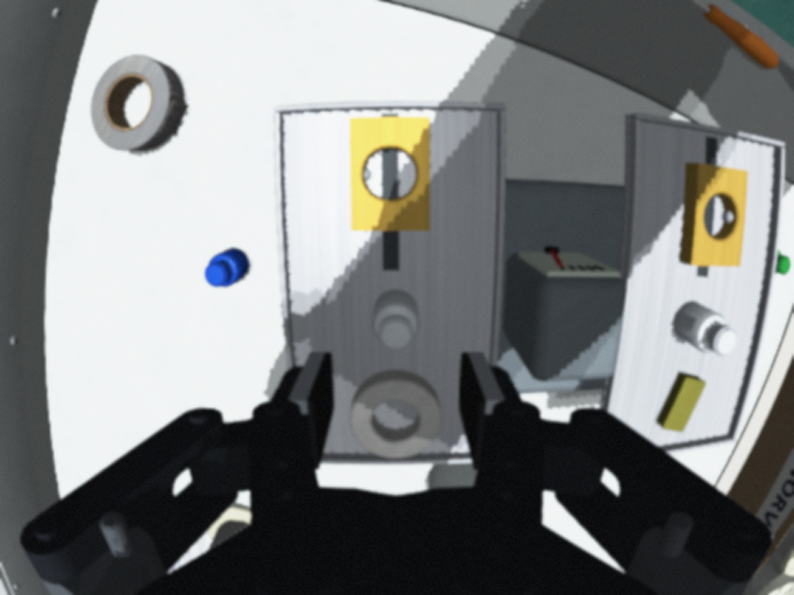

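```bash
cat > tl.py <<'E'
import pickle
from h import *
from scipy.spatial.transform import Rotation as Ro
def loc(n,u,v,z,s=1.55):
    c,st=pickle.load(open(n+".pkl","rb"));uv=(np.array([u,v])+.5)/s-.5
    w=atz(c,*uv,z,True);return w,Ro.from_rotvec(st["orientation"]).inv().apply(w-st["tcp_pos"])
E
python3 - <<'E'
from tl import *
for a in [(395,328,105),(395,312,85),(391,173,81),(720,216,93)]:
    w,t=loc("w2",*a);print(a,w.round(1),t.round(1))
c,st=pickle.load(open("w2.pkl","rb"));print((proj(c,st["tcp_pos"]+Ro.from_rotvec(st["orientation"]).apply([0,0,10]),True)+.5)*1.55)
E
```

```text
(395, 328, 105) [ 620.2 -223.6  105. ] [ 1.7  0.1 64.4]
(395, 312, 85) [ 619.3 -223.9   85. ] [ 2.6  0.1 84.4]
(391, 173, 81) [ 558.5 -243.    81. ] [66.3 -1.7 88.7]
(720, 216, 93) [523.4 -78.   93. ] [ 54.9 166.6  77.1]
[394.7120672 390.0920185]
```

{"fn": "carry_out", "kwargs": {"series": [[[1,0,12],0,0],[[1,0,15],0,0],[[0,0,15],0,0],[[0,0,12],0,0],[[0,0,9],0,0],[[0,0,0],0,0]]}}

```text
time: 4.0
tcp_pos: [621.4, -223.3, 109.2]
orientation: [0.439, -3.11, -0.001]
force: [-0.8, -0.7, -0.6]
grip_width: 42.7
```

```bash
python3 snap.py w3
```

```text
4.0 [ 621.4 -223.3  109.2] [ 4.3920e-01 -3.1101e+00 -5.0000e-04] 42.714948310848904 [-0.77 -0.71 -0.55]
```

View pics/w3z.png

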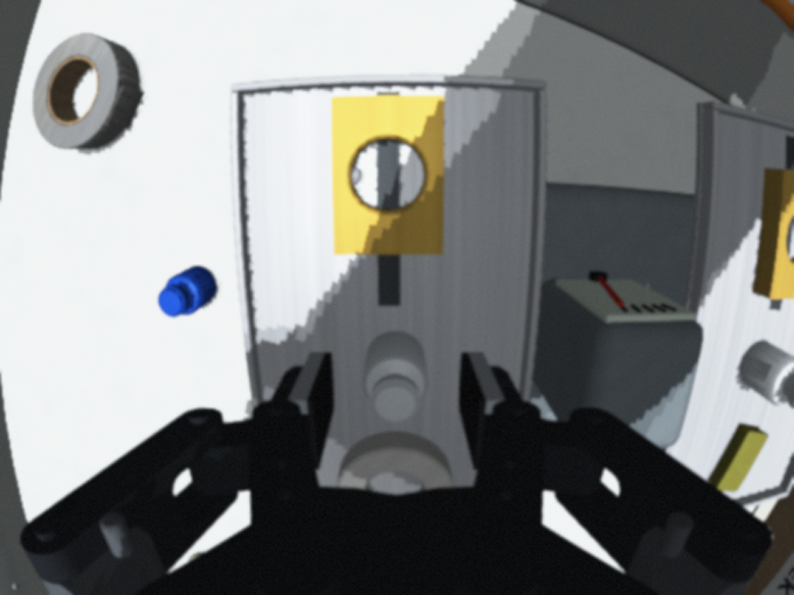

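{"fn": "carry_out", "kwargs": {"series": [[[1,0,3],0,0],[[0,0,0],0,-0.5],[[0,0,0],0,-1],[[0,0,0],0,-1],[[0,0,0],0,-1],[[0,0,0],0,-1],[[0,0,0],0,-1],[[0,0,0],0,-1]]}}

```text
time: 4.72
tcp_pos: [621.2, -224.7, 107.3]
orientation: [-0.438, 3.11, -0.001]
force: [-0.0, 0.4, 5.3]
grip_width: 19.8
```

```bash
python3 snap.py w4
```

```text
4.7167 [ 621.2 -224.7  107.3] [-4.3840e-01  3.1096e+00 -1.0000e-03] 19.82528705991437 [-0.03  0.38  5.28]
```

View pics/w4z.png

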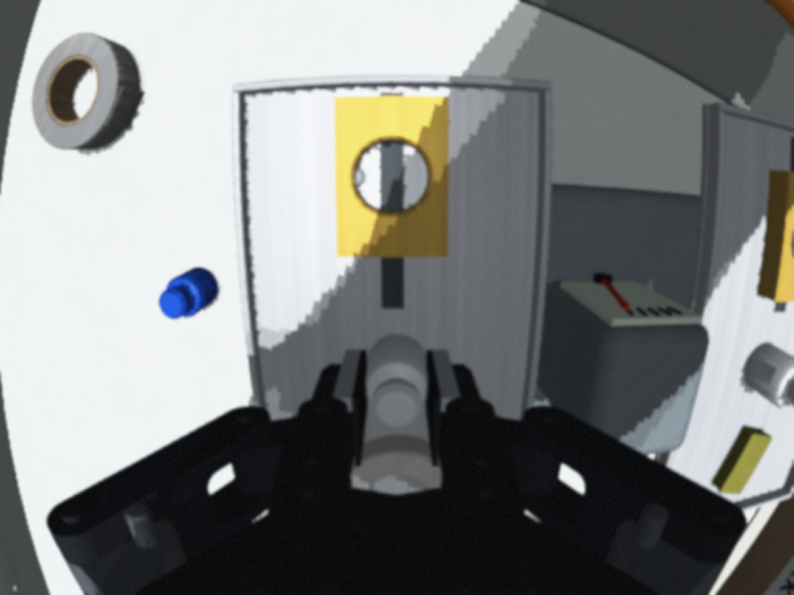

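{"fn": "carry_out", "kwargs": {"series": [[[0,0,-2],0,-1],[[0,0,-4],0,-1],[[0,0,-10],0,-1],[[0,0,-15],0,-1],[[0,0,-15],0,-1],[[0,0,-10],0,-1],[[0,0,0],0,-1],[[0,0,0],0,-1]]}}

```text
time: 5.43
tcp_pos: [621.1, -224.7, 162.9]
orientation: [-0.438, 3.11, -0.001]
force: [-0.1, -0.6, -0.9]
grip_width: 20.0
```

```bash
python3 snap.py w5
```

```text
5.4333 [ 621.1 -224.7  162.9] [-4.3850e-01  3.1097e+00 -1.1000e-03] 19.95641050847218 [-0.09 -0.57 -0.86]
```

View pics/w5z.png

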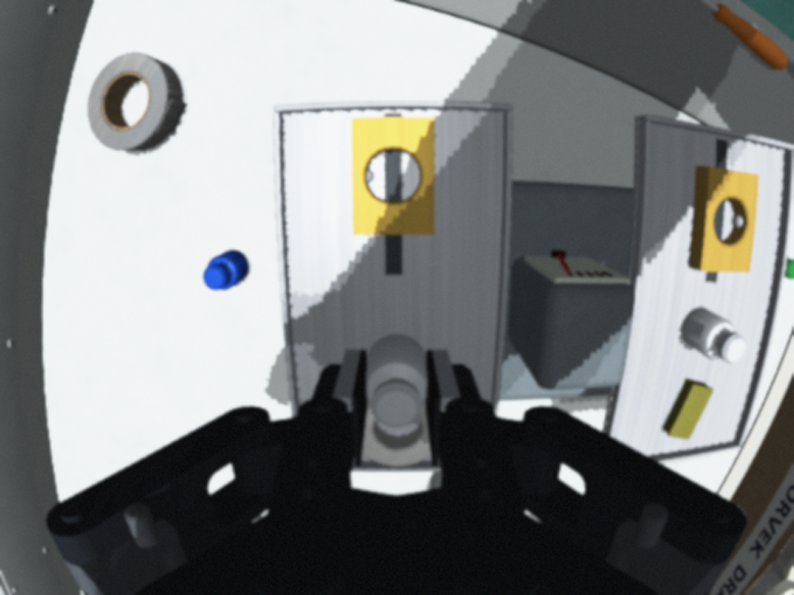

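{"fn": "carry_out", "kwargs": {"series": [[[0,0,-20],0,-1],[[5,16,-5],0,-1],[[8,25,0],0,-1],[[8,25,0],0,-1],[[8,25,0],0,-1],[[8,25,0],0,-1],[[8,25,0],0,-1],[[7,20,0],0,-1]]}}

```text
time: 6.15
tcp_pos: [524.5, -82.8, 186.3]
orientation: [0.439, -3.109, -0.001]
force: [-0.1, 1.1, -1.9]
grip_width: 19.6
```

{"fn": "carry_out", "kwargs": {"series": [[[0,5,5],0,-1],[[0,0,10],0,-1],[[0,0,10],0,-1],[[0,0,0],0,-1],[[0,0,0],0,-1]]}}

```text
time: 6.57
tcp_pos: [524.7, -80.1, 160.9]
orientation: [0.437, -3.109, -0.001]
force: [0.6, -0.3, -1.2]
grip_width: 20.2
```

```bash
python3 snap.py w6;python3 snap.py s6 scene
```

```text
6.5667 [524.7 -80.1 160.9] [ 4.3710e-01 -3.1087e+00 -7.0000e-04] 20.15980043519162 [ 0.57 -0.27 -1.24]
6.6167 [525.  -80.1 161.5] [ 4.3710e-01 -3.1097e+00 -3.0000e-04] 19.746213142786836 [-0.48  0.62 -2.  ]
```

View pics/w6z.png

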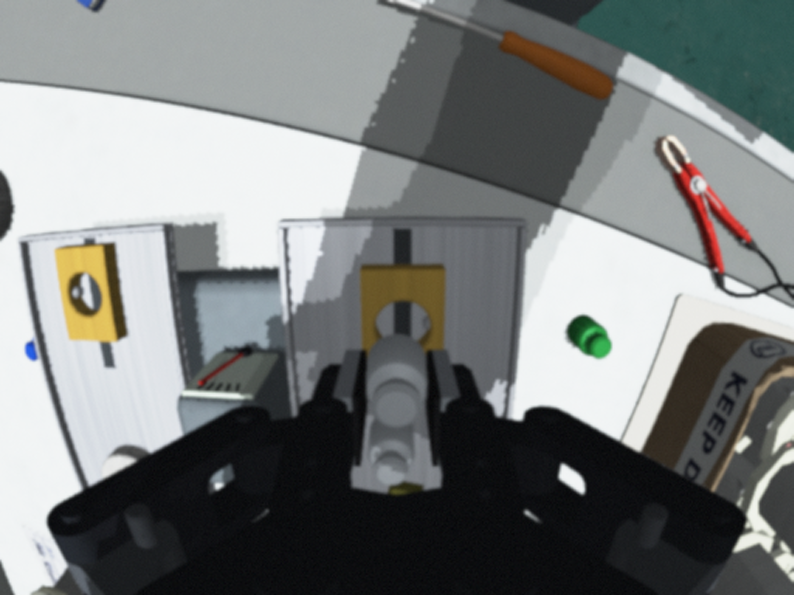

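View pics/s6.png

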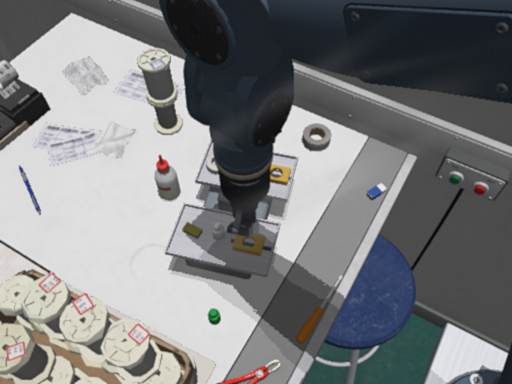

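```bash
python3 -c "
import cv2
a=cv2.imread('pics/w6.png')[160:330,190:330];cv2.imwrite('pics/w6c.png',cv2.resize(a,None,fx=4,fy=4,interpolation=cv2.INTER_CUBIC).clip(0,110)*2)"
```

```text
(no output)
```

View pics/w6c.png

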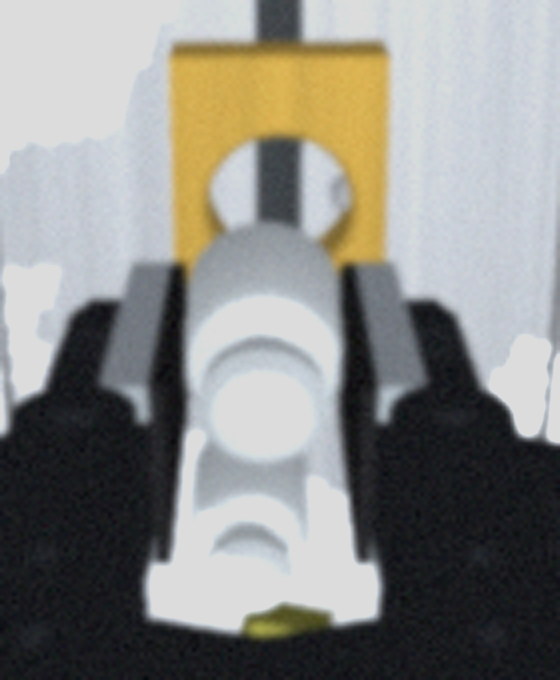

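Run:
```python
from tl import *
c,st=pickle.load(open("w6.pkl","rb"))
def L(u,v,zt):
    return loc("w6",(u/4+190)+0.0,(v/4+160),st["tcp_pos"][2]-zt,1.0)[1].round(2)
print("hole L,R,top",L(210,195,68),L(352,195,68),L(280,137,68))
print("block front",L(172,52,68),L(388,52,68))
print("weight front bottom",L(265,224,38), "knob",L(263,415,1.0),"body top L,R",L(190,345,12),L(343,345,12),"bodytop front",L(265,292,12))
```

```text
hole L,R,top [ 2.34 -8.05 68.  ] [ 2.32 15.72 68.02] [12.42  3.61 68.03]
block front [ 26.73 -13.95  68.05] [26.75 21.11 68.08]
weight front bottom [ 8.14  1.07 38.02] knob [-2.03  0.76  1.  ] body top L,R [ 1.69 -8.23 12.  ] [ 1.68 10.63 12.01] bodytop front [ 8.86  1.01 12.02]
```

{"fn": "carry_out", "kwargs": {"series": [[[1.5,1.2,6],0,-1],[[1.4,1.2,10],0,-1],[[0,0,8],0,-1],[[0,0,0],0,-1],[[0,0,0],0,-1]]}}

```text
time: 7.08
tcp_pos: [521.2, -78.0, 138.0]
orientation: [0.438, -3.11, -0.0]
force: [0.8, -0.1, -1.0]
grip_width: 19.8
```

```bash
python3 snap.py w7;python3 -c "
import cv2
a=cv2.imread('pics/w7.png')[140:310,190:330];cv2.imwrite('pics/w7c.png',cv2.resize(a,None,fx=4,fy=4,interpolation=cv2.INTER_CUBIC).clip(0,110)*2)"
```

```text
7.0833 [521.2 -78.  138. ] [ 4.385e-01 -3.110e+00 -2.000e-04] 19.777301581727045 [ 0.84 -0.07 -0.95]
```

View pics/w7c.png

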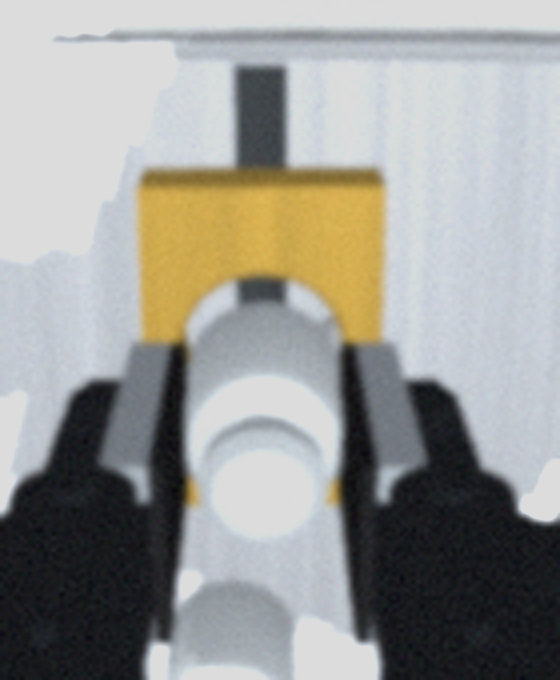

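Run:
```python
from tl import *
c,st=pickle.load(open("w7.pkl","rb"))
def L(u,v,zt):
    return loc("w7",(u/4+190),(v/4+140),st["tcp_pos"][2]-zt,1.0)[1].round(2)
for zb in (45,48):
  print("hole L,R,top",L(185,335,zb),L(343,335,zb),L(262,276,zb))
  print("block front",L(140,185,zb),L(383,185,zb),"back",L(192,502,zb))
print("weight front bottom",L(265,302,38), "knob",L(263,493,1.0),"body top front",L(265,374,12),"bottom LR",L(187,345,38),L(342,345,38))
```

```text
hole L,R,top [  0.67 -10.87  45.  ] [ 0.67 12.75 45.  ] [10.01  0.64 45.01]
block front [ 23.8  -16.93  45.02] [23.8  18.07 45.02] back [-27.98 -10.45  44.97]
hole L,R,top [ -0.51 -11.08  48.  ] [-0.52 12.97 48.  ] [ 8.99  0.64 48.01]
block front [ 23.04 -17.25  48.01] [23.03 18.39 48.02] back [-29.69 -10.65  47.97]
weight front bottom [ 8.49  1.07 38.01] knob [-1.72  0.76  1.  ] body top front [ 8.65  1.   12.01] bottom LR [  1.89 -10.13  38.  ] [ 1.89 12.13 38.  ]
```

{"fn": "carry_out", "kwargs": {"series": [[[0.4,-0.2,3],0,-1],[[0,0,2],0,-1],[[0,0,1],0,-1],[[0,0,1],0,-1],[[0,0,1],0,-1],[[0,0,1],0,-1]]}}

```text
time: 7.63
tcp_pos: [521.2, -78.2, 129.3]
orientation: [-0.439, 3.111, -0.0]
force: [-0.9, -0.2, -1.6]
grip_width: 19.6
```

{"fn": "carry_out", "kwargs": {"series": [[[0,0,1],0,-1],[[0,0,1],0,-1],[[0,0,1],0,-1],[[0,0,0],0,-1]]}}

```text
time: 7.97
tcp_pos: [521.1, -78.2, 126.2]
orientation: [0.439, -3.111, 0.0]
force: [0.4, 0.4, -0.3]
grip_width: 20.0
```

```bash
python3 snap.py w8;python3 -c "
import cv2
a=cv2.imread('pics/w8.png')[140:310,190:330];cv2.imwrite('pics/w8c.png',cv2.resize(a,None,fx=4,fy=4,interpolation=cv2.INTER_CUBIC).clip(0,110)*2)"
```

```text
7.9667 [521.1 -78.2 126.2] [ 4.3860e-01 -3.1107e+00  1.0000e-04] 19.964793216314693 [ 0.35  0.43 -0.32]
```

View pics/w8c.png

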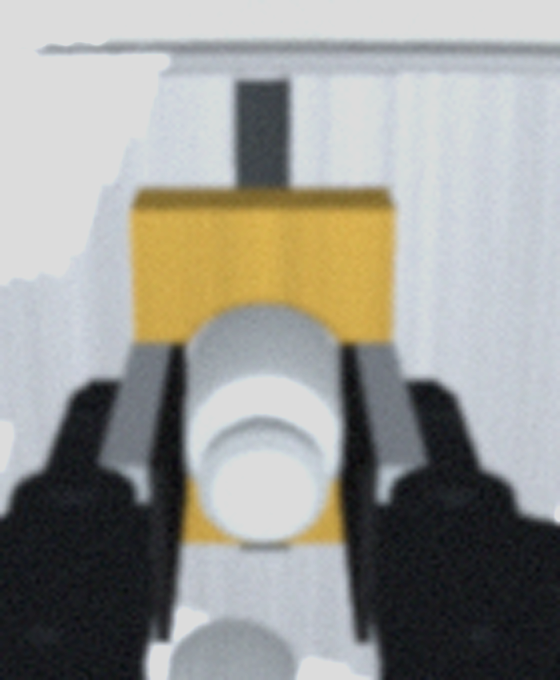

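Run:
```python
from tl import *
c,st=pickle.load(open("w8.pkl","rb"))
def L(u,v,zt):
    return loc("w8",(u/4+190),(v/4+140),st["tcp_pos"][2]-zt,1.0)[1].round(2)
for zb in (32,35,38):
  print("block front",L(132,207,zb),L(395,207,zb),"back",L(180,545,zb))
print("weight front bottom",L(265,305,38))
```

```text
block front [ 24.07 -16.7   32.  ] [24.07 18.41 32.  ] back [-28.12 -11.54  32.  ]
block front [ 23.24 -17.04  35.  ] [23.25 18.76 35.  ] back [-29.97 -11.78  35.  ]
block front [ 22.42 -17.38  38.  ] [22.42 19.11 38.  ] back [-31.82 -12.02  38.  ]
weight front bottom [ 8.01  1.08 38.  ]
```

{"fn": "carry_out", "kwargs": {"series": [[[0,0,1],0,-1],[[0,0,1],0,-1],[[0,0,1],0,-1],[[0,0,1],0,-1],[[0,0,0],0,-1]]}}

```text
time: 8.43
tcp_pos: [521.1, -78.2, 122.1]
orientation: [0.439, -3.111, 0.0]
force: [-0.4, -0.4, 0.4]
grip_width: 19.9
```

{"fn": "carry_out", "kwargs": {"series": [[[0,0,1],0,-1],[[0,0,1],0,-1],[[0,0,1],0,-1],[[0,0,1],0,-1],[[0,0,0],0,-1]]}}

```text
time: 8.85
tcp_pos: [521.1, -78.2, 118.1]
orientation: [0.439, -3.111, 0.0]
force: [0.6, 0.5, 0.2]
grip_width: 20.0
```

```bash
python3 snap.py w9;python3 -c "
import cv2
a=cv2.imread('pics/w9.png')[140:310,190:330];cv2.imwrite('pics/w9c.png',cv2.resize(a,None,fx=4,fy=4,interpolation=cv2.INTER_CUBIC).clip(0,110)*2)"
```

```text
8.85 [521.1 -78.2 118.1] [ 0.4386 -3.1106  0.    ] 20.04064803909203 [0.57 0.52 0.24]
```

View pics/w9c.png

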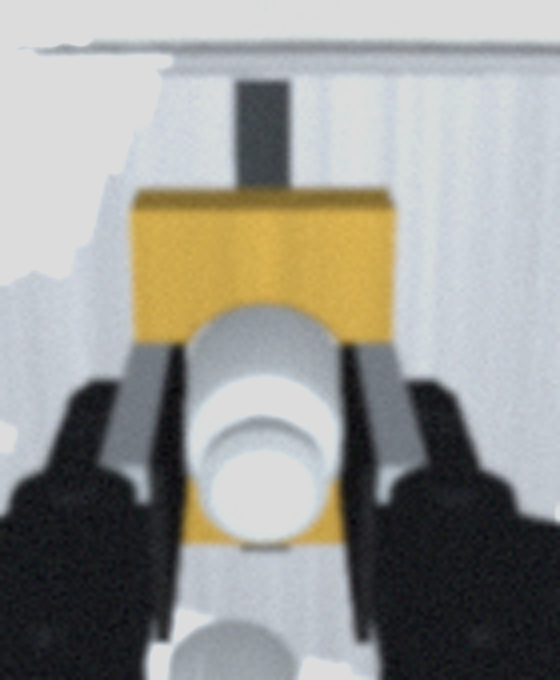

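{"fn": "carry_out", "kwargs": {"series": [[[0,0,1],0,-1],[[0,0,0.5],0,-1],[[0,0,0.5],0,-1],[[0,0,0.5],0,-1],[[0,0,0],0,-1]]}}

```text
time: 9.32
tcp_pos: [521.1, -78.2, 115.7]
orientation: [0.439, -3.111, 0.0]
force: [0.5, -0.1, -0.1]
grip_width: 20.0
```

{"fn": "carry_out", "kwargs": {"series": [[[0,0,0.5],0,-1],[[0,0,0.5],0,-1],[[0,0,0],0,-1]]}}

```text
time: 9.57
tcp_pos: [521.1, -78.2, 114.7]
orientation: [0.439, -3.111, 0.0]
force: [0.8, -0.5, -0.3]
grip_width: 20.2
```

{"fn": "carry_out", "kwargs": {"series": [[[0,0,0.5],0,-1],[[0,0,0],0,-1]]}}

```text
time: 9.73
tcp_pos: [521.1, -78.2, 114.2]
orientation: [0.439, -3.111, 0.0]
force: [-0.1, -0.0, 0.9]
grip_width: 19.8
```

{"fn": "carry_out", "kwargs": {"series": [[[0,0,0.5],0,-1],[[0,0,0],0,-1]]}}

```text
time: 9.9
tcp_pos: [521.1, -78.2, 113.8]
orientation: [-0.439, 3.111, -0.0]
force: [0.5, -1.1, 1.3]
grip_width: 19.8
```

{"fn": "carry_out", "kwargs": {"series": [[[0,0,0.5],0,-1],[[0,0,0],0,-1]]}}

```text
time: 10.07
tcp_pos: [521.2, -78.3, 113.4]
orientation: [-0.439, 3.111, -0.0]
force: [-0.2, -0.1, 2.3]
grip_width: 20.0
```

{"fn": "carry_out", "kwargs": {"series": [[[0,0,0.5],0,-1],[[0,0,0],0,-1]]}}

```text
time: 10.23
tcp_pos: [521.3, -78.4, 112.9]
orientation: [-0.439, 3.111, -0.001]
force: [1.2, -1.6, 2.3]
grip_width: 20.0
```

{"fn": "carry_out", "kwargs": {"series": [[[0,0,0.5],0,-1],[[0,0,0],0,-1]]}}

```text
time: 10.4
tcp_pos: [521.3, -78.4, 112.4]
orientation: [-0.438, 3.11, -0.001]
force: [1.5, -1.8, 1.1]
grip_width: 19.8
```

{"fn": "carry_out", "kwargs": {"series": [[[0,0,0.5],0,-1],[[0,0,0],0,-1]]}}

```text
time: 10.57
tcp_pos: [521.2, -78.3, 111.7]
orientation: [0.439, -3.111, 0.001]
force: [1.4, -1.9, -0.3]
grip_width: 20.1
```

{"fn": "carry_out", "kwargs": {"series": [[[0,0,0.5],0,-1],[[0,0,0],0,-1]]}}

```text
time: 10.73
tcp_pos: [521.1, -78.3, 111.2]
orientation: [0.439, -3.111, 0.001]
force: [1.1, -2.7, 0.1]
grip_width: 19.5
```

{"fn": "carry_out", "kwargs": {"series": [[[0,0,0.5],0,-1],[[0,0,0],0,-1]]}}

```text
time: 10.9
tcp_pos: [521.0, -78.3, 110.7]
orientation: [0.438, -3.111, 0.0]
force: [1.2, -4.0, -1.2]
grip_width: 19.8
```

{"fn": "carry_out", "kwargs": {"series": [[[0,0,0.5],0,-1],[[0,0,0],0,-1]]}}

```text
time: 11.07
tcp_pos: [521.0, -78.2, 110.2]
orientation: [0.439, -3.11, 0.0]
force: [2.0, -2.8, 1.0]
grip_width: 19.9
```

{"fn": "carry_out", "kwargs": {"series": [[[0,0,0.5],0,-1],[[0,0,0],0,-1]]}}

```text
time: 11.23
tcp_pos: [521.1, -78.2, 109.7]
orientation: [0.439, -3.111, 0.0]
force: [0.6, -3.1, 0.4]
grip_width: 19.9
```

{"fn": "carry_out", "kwargs": {"series": [[[0,0,0.5],0,-1],[[0,0,0],0,-1]]}}

```text
time: 11.4
tcp_pos: [521.1, -78.2, 109.2]
orientation: [0.439, -3.111, 0.0]
force: [1.4, -4.0, 1.1]
grip_width: 20.1
```

{"fn": "carry_out", "kwargs": {"series": [[[0,0,0.5],0,-1],[[0,0,0],0,-1]]}}

```text
time: 11.57
tcp_pos: [521.1, -78.2, 108.7]
orientation: [0.439, -3.111, 0.0]
force: [0.3, -2.7, -0.2]
grip_width: 19.7
```

```bash
python3 snap.py w10;python3 -c "
import cv2
a=cv2.imread('pics/w10.png')[140:310,190:330];cv2.imwrite('pics/w10c.png',cv2.resize(a,None,fx=4,fy=4,interpolation=cv2.INTER_CUBIC).clip(0,110)*2)"
```

```text
11.5667 [521.1 -78.2 108.7] [ 4.3870e-01 -3.1107e+00  1.0000e-04] 19.65333087169072 [ 0.3  -2.66 -0.22]
```

View pics/w10c.png

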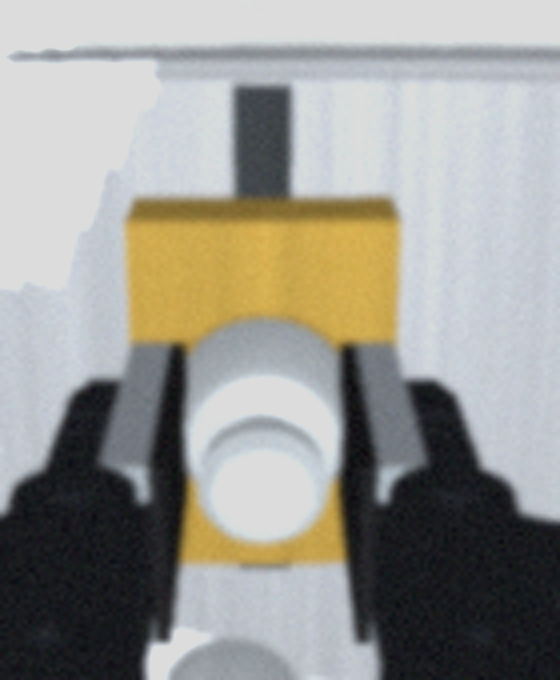

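{"fn": "carry_out", "kwargs": {"series": [[[0,0,0.5],0,-1],[[0,0,0],0,-1]]}}

```text
time: 11.78
tcp_pos: [521.1, -78.2, 108.2]
orientation: [0.439, -3.111, 0.0]
force: [1.2, -3.5, 0.6]
grip_width: 20.2
```

{"fn": "carry_out", "kwargs": {"series": [[[0,0,0.5],0,-1],[[0,0,0],0,-1]]}}

```text
time: 11.95
tcp_pos: [521.1, -78.2, 107.7]
orientation: [0.439, -3.111, 0.0]
force: [1.6, -3.1, 0.7]
grip_width: 20.1
```

{"fn": "carry_out", "kwargs": {"series": [[[0,0,0.5],0,-1],[[0,0,0],0,-1]]}}

```text
time: 12.12
tcp_pos: [521.2, -78.2, 107.3]
orientation: [-0.439, 3.111, -0.0]
force: [1.1, -3.3, 1.3]
grip_width: 19.6
```

{"fn": "carry_out", "kwargs": {"series": [[[0,0,0.3],0,-1],[[0,0,0],0,-1]]}}

```text
time: 12.28
tcp_pos: [521.2, -78.2, 107.3]
orientation: [-0.439, 3.111, -0.0]
force: [-0.3, -1.8, 4.4]
grip_width: 19.6
```

{"fn": "carry_out", "kwargs": {"series": [[[0,0,0.3],0,-1],[[0,0,0],0,-1]]}}

```text
time: 12.45
tcp_pos: [521.2, -78.2, 107.3]
orientation: [-0.439, 3.11, -0.0]
force: [-1.2, -3.0, 7.1]
grip_width: 19.9
```

{"fn": "carry_out", "kwargs": {"series": [[[0,0,0.3],0,-1],[[0,0,0],0,-1]]}}

```text
time: 12.62
tcp_pos: [521.2, -78.2, 107.3]
orientation: [-0.439, 3.11, -0.0]
force: [-2.3, -2.6, 9.8]
grip_width: 20.0
```

{"fn": "carry_out", "kwargs": {"series": [[[0,0,-0.9],0,-1],[[0,0,-1],0,-1],[[0,0,-1],0,-1],[[0,0,-1],0,-1],[[0,0,-1],0,-1],[[0,0,-1],0,-1],[[0,0,-0.8],0,-1],[[0,0,0],0,-1]]}}

```text
time: 13.28
tcp_pos: [521.1, -78.2, 113.2]
orientation: [0.439, -3.111, 0.0]
force: [0.9, -2.5, 0.0]
grip_width: 19.8
```

```bash
python3 snap.py w11;python3 -c "
import cv2
a=cv2.imread('pics/w11.png')[140:310,190:330];cv2.imwrite('pics/w11c.png',cv2.resize(a,None,fx=4,fy=4,interpolation=cv2.INTER_CUBIC).clip(0,110)*2)"
```

```text
13.2833 [521.1 -78.2 113.2] [ 4.3870e-01 -3.1108e+00  1.0000e-04] 19.845856342978426 [ 0.86 -2.54  0.03]
```

View pics/w11c.png

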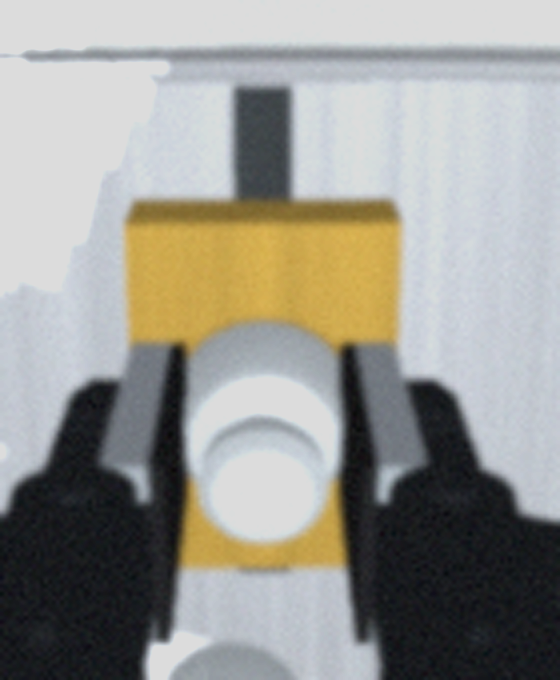

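{"fn": "carry_out", "kwargs": {"series": [[[0,0,0],0,-0.6],[[0,0,0],0,-0.4],[[0,0,0],0,-0.2],[[0,0,0],0,0],[[0,0,0],0,0],[[0,0,0],0,0],[[0,0,0],0,0],[[0,0,0],0,0]]}}

```text
time: 14.0
tcp_pos: [521.1, -78.1, 113.1]
orientation: [0.439, -3.111, -0.0]
force: [-0.2, 0.5, 0.1]
grip_width: 42.3
```

```bash
python3 snap.py w12
```

```text
14.0 [521.1 -78.1 113.1] [ 4.3880e-01 -3.1107e+00 -1.0000e-04] 42.32768611076961 [-0.16  0.49  0.15]
```

View pics/w12z.png

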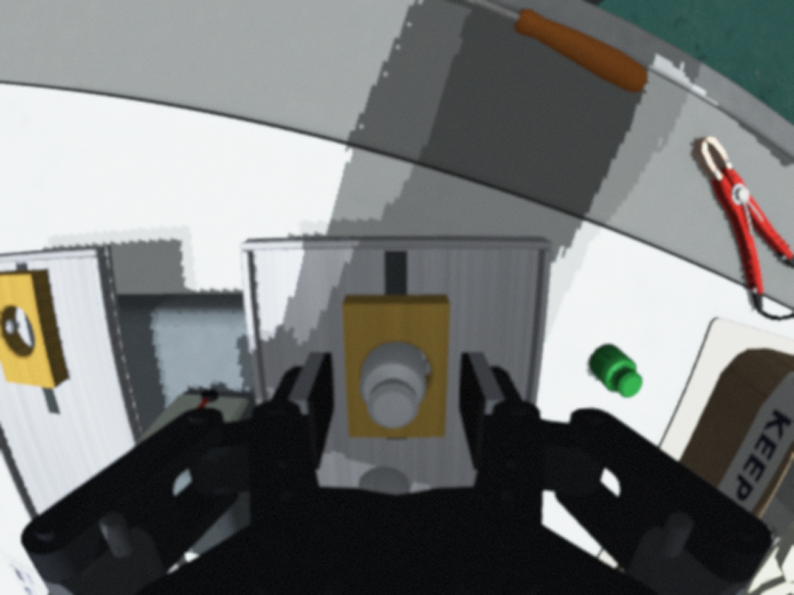

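{"fn": "carry_out", "kwargs": {"series": [[[0,0,-3],0,0],[[0,0,-10],0,0],[[0,0,-20],0,0],[[0,0,-25],0,0],[[0,0,-25],0,0],[[0,0,-25],0,0],[[0,0,-20],0,0],[[0,0,-10],0,0]]}}

```text
time: 14.72
tcp_pos: [521.9, -78.3, 254.7]
orientation: [-0.438, 3.107, -0.002]
force: [0.4, -0.3, -0.9]
grip_width: 42.7
```

{"fn": "carry_out", "kwargs": {"series": [[[10,0,-15],0,0],[[20,0,-15],0,0],[[20,0,-10],0,0],[[20,0,0],0,0],[[20,0,0],0,0],[[10,0,0],0,0],[[0,0,0],0,0],[[0,0,0],0,0]]}}

```text
time: 15.38
tcp_pos: [425.2, -105.9, 291.3]
orientation: [-0.438, 3.11, -0.0]
force: [0.3, 0.3, -0.6]
grip_width: 42.8
```

```bash
python3 snap.py w13; python3 snap.py t13 top; python3 snap.py s13 scene
python3 - <<'E'
import cv2,numpy as np
a=cv2.imread("pics/t13.png")[120:240,140:310];b=cv2.imread("pics/s13.png")[130:285,150:310]
cv2.imwrite("pics/s13c.png",cv2.resize(b,None,fx=3.8,fy=3.8,interpolation=cv2.INTER_CUBIC))
E
```

```text
15.3833 [ 425.2 -105.9  291.3] [-4.3760e-01  3.1102e+00 -3.0000e-04] 42.8478120964687 [ 0.25  0.28 -0.56]
15.4333 [ 425.7 -105.8  291.2] [-4.3810e-01  3.1103e+00 -2.0000e-04] 42.625954233281405 [-0.28 -0.41  0.61]
15.4833 [ 425.8 -105.8  291. ] [-4.3880e-01  3.1105e+00 -1.0000e-04] 42.68404198479671 [ 0.48  0.23 -1.36]
```

View pics/s13c.png

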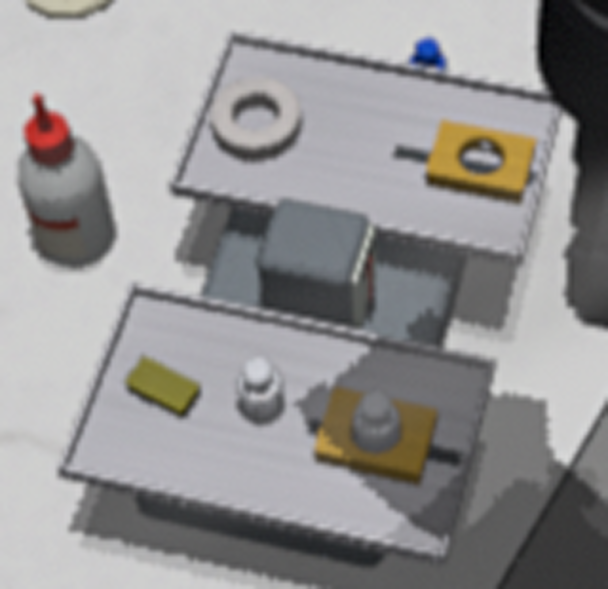

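View pics/w13z.png

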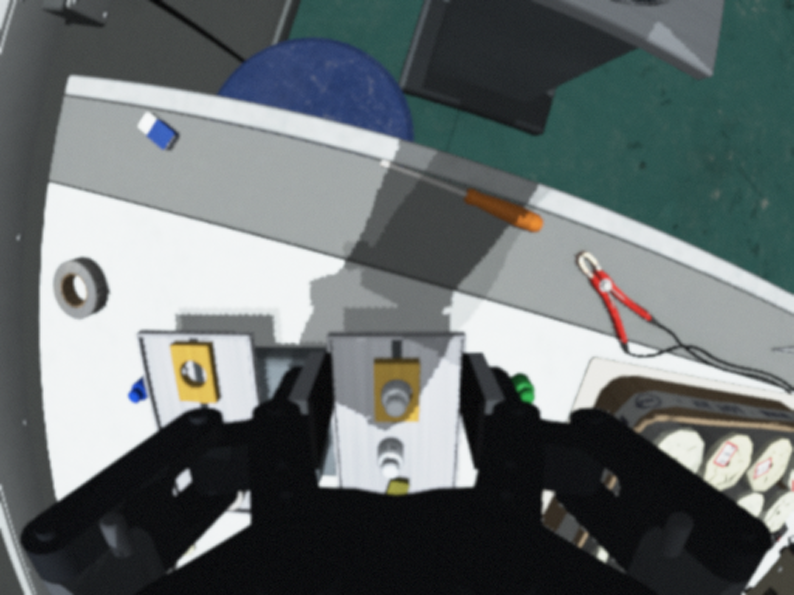

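{"fn": "carry_out", "kwargs": {"series": [[[0,0,0],0,0],[[0,0,0],0,0],[[0,0,0],0,0],[[0,0,0],0,0],[[0,0,0],0,0],[[0,0,0],0,0],[[0,0,0],0,0],[[0,0,0],0,0]]}}

```text
time: 16.2
tcp_pos: [425.0, -105.8, 291.1]
orientation: [0.439, -3.111, 0.0]
force: [0.4, -0.3, 0.5]
grip_width: 42.5
```

```bash
python3 snap.py s14 scene
python3 - <<'E'
import cv2,numpy as np
g=lambda n:cv2.cvtColor(cv2.imread(f"pics/{n}.png"),cv2.COLOR_BGR2GRAY).astype(np.float32)
A,B,C=g("scene0"),g("s13"),g("s14")
for nm,(r0,r1,c0,c1) in {"ring":(140,185,200,235),"shim+wL":(215,245,180,228)}.items():
    f=lambda x,y:cv2.phaseCorrelate(x[r0:r1,c0:c1].copy(),y[r0:r1,c0:c1].copy(),cv2.createHanningWindow((c1-c0,r1-r0),cv2.CV_32F))
    print(nm,f(A,B),f(B,C))
from h import *
from cell import env
S=env.camera_info("scene")
print("expected for 6mm: L",proj(S,[582,-70,81])-proj(S,[582,-70,75]),"R",proj(S,[660,-210,69])-proj(S,[660,-210,75]))
E
```

```text
16.2 [ 425.  -105.8  291.1] [ 4.3860e-01 -3.1108e+00  1.0000e-04] 42.52195724600979 [ 0.38 -0.34  0.51]
ring ((-0.035353587199114855, -1.4060312603958067), 0.956485007133013) ((0.033279101911894315, 0.5611736105297922), 0.9817521727747387)
shim+wL ((0.15394914723710684, 1.241765888595813), 0.9881997048854828) ((0.061979896130594625, -0.030313497084362595), 0.9812378572093116)
expected for 6mm: L [-0.24431243 -1.53804433] R [0.19427371 1.73470087]
```

```bash
cat > lev.py <<'E'
import cv2,numpy as np,sys
from cell import env
g=lambda im:cv2.cvtColor(im,cv2.COLOR_BGR2GRAY).astype(np.float32)
A=g(cv2.imread("pics/scene0.png"))
def ecc(B,r0,r1,c0,c1):
    M=np.eye(2,3,dtype=np.float32)
    cc,M=cv2.findTransformECC(A[r0:r1,c0:c1],B[r0-6:r1+6,c0-6:c1+6],np.array([[1,0,6],[0,1,6]],np.float32),cv2.MOTION_TRANSLATION,(3,100,1e-5),None,3)
    return round(float(M[0,2]-6),2),round(float(M[1,2]-6),2),round(cc,3)
ims=[("s13",cv2.imread("pics/s13.png")),("s14",cv2.imread("pics/s14.png"))]
ims+=[("now%d"%i,env.grab_frame("scene")[:,:,::-1].copy()) for i in range(3)]
for n,im in ims:
    B=g(im);print(n,"ring",ecc(B,145,180,200,235),"Rblock",ecc(B,160,188,258,293),"shim/wL",ecc(B,218,245,178,228),"fixed bottle",ecc(B,160,198,153,180))
E
python3 lev.py
```

```text
s13 ring (-0.23, -1.74, 0.992) Rblock (0.09, -1.74, 0.995) shim/wL (0.4, 1.62, 0.987) fixed bottle (-0.06, -0.03, 0.998)
s14 ring (-0.24, -1.74, 0.992) Rblock (0.1, -1.73, 0.995) shim/wL (0.38, 1.63, 0.989) fixed bottle (-0.07, -0.01, 0.998)
now0 ring (-0.25, -1.75, 0.992) Rblock (0.1, -1.73, 0.995) shim/wL (0.4, 1.62, 0.988) fixed bottle (-0.07, -0.02, 0.998)
now1 ring (-0.24, -1.74, 0.992) Rblock (0.1, -1.73, 0.995) shim/wL (0.38, 1.63, 0.988) fixed bottle (-0.06, -0.01, 0.998)
now2 ring (-0.23, -1.73, 0.992) Rblock (0.09, -1.73, 0.995) shim/wL (0.39, 1.63, 0.988) fixed bottle (-0.07, -0.02, 0.998)
```

The pans moved by 1.73 px (right) and 1.63 px (left). A full 6 mm to level predicts 1.73 and 1.54 px, so they are level, and they are not moving. Signing off.

```bash
python3 -c "
from cell import env
print(env.sign_off())"
```

```text
the job is handed in; nothing more can be done
None
```

I moved the check weight from the lower right pan (the one with the ring) into the hole of the left pan's brass block and pressed it home. I then let go, drew the arm clear and handed the job in at about 16 s; the hand-in gave no verdict.

**Seating:** The weight passed the spring ball with only small vertical force. It then stopped hard with the tool at 107.3 mm, the same height as when it stood on the lowered right pan's floor. The highest press I read was 9.8 N, against the 25 N limit. I raised the gripped weight and pan about 6 mm to level before opening the jaws, and the weight stayed seated.

**Level:** In the scene camera, the right pan rose 1.73 px where 6 mm predicts 1.73. The left pan sank about 1.63 px where 6 mm predicts 1.54. The readings held steady over the last five pictures, and the tool touched nothing.

**Other objects:** In the last pictures the ring, shim, left weight and bottle appear only to have moved with their pans, or not at all. The tape, screwdriver and coloured look-alikes I only saw in the pictures, and nothing touched them on the way.

**Checks that disagreed:**
- **First level check:** a quick image comparison showed the ring dropping 0.56 px between two pictures, and both pans moving only about 5 mm. A more careful image alignment did not reproduce either result.
- **Position estimates:** the wrist and fixed cameras differed by about 4–5 mm on absolute positions, so I aligned the weight to the hole using the wrist picture alone.
- **Grip width:** it read about 20 mm on the 22 mm weight, but the grip held throughout.

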